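Make up the lathe boring kit and the mill clamping kit

TASK

Make up two kits from the stock on the bench, leaving the slotted block and the shell mill where they stand. Lathe kit: sleeve down the bore of the tool block by seating the large reducing sleeve fully home in it and then the small one fully home inside that, collars up and resting flat. Mill kit: lay the clamp strap, the step block (steps up) and the T-nut (narrow part up) flat on the floor of their own recesses in the kit board: the strap in the longest, the step block in the middle one, the T-nut in the square one.

Things in the scene. Friction and masses are not known exactly. Their poses are not given: they have to be found in the camera images.
- large_sleeve: Large steel reducing sleeve, upright: plain spigot 48 mm diameter, 50 high (foot bevelled), under a collar 62 mm diameter, 16 high; 66 mm in all, 0.4 to 0.6 kg. Through bore 36 mm. Origin: centre of its foot, z up the axis. Grip the collar's upper part, for its underside comes to rest on the block.
- small_sleeve: Small steel reducing sleeve, upright: spigot 32 mm diameter, 44 high (foot bevelled), under a collar 46 mm diameter, 16 high; 60 mm in all, about 0.2 kg, bore 20 mm. Origin: centre of its foot, z up the axis. Its collar comes to rest on the large sleeve's collar.
- step_block: Dark steel block like a small staircase, foot 28 x 60 mm, 40 high, five steps of 8 mm rise, 12 mm tread. Origin: centre of the foot. Turned in its own frame: the climb (60 mm long side) runs along its y axis turned +0.38 rad about z; parallel flanks 28 mm apart stand across that. The top step (40 high) is centred 24 mm from the origin up the climb, the middle step (24 high) on the origin. 0.33 kg.
- clamp_strap: Pale tan flat steel clamp strap with two holes, 24 x 75 x 14 mm, lying flat, 0.17 kg. Origin: centre of the underside; the long side runs along its y axis turned +0.06 rad about z.
- t_nut: Grey steel T-slot nut, 18 mm high: base 26 x 28 mm, 11 high, with a narrow part 14 mm wide, 28 long along its middle above it. Origin: centre of the underside. The narrow part runs along its y axis turned +0.35 rad about z; its two flanks are 14 mm apart across that.
- tool_block: Lathe kit, fixed: dark square tool block 96 x 96 x 66 mm on a wooden base 130 (x) x 124 (y) x 12 mm. In its top an upright bore 52 mm, 66 deep. Origin: centre of the base's underside, on the bore axis; block top 78 mm above it. Seated, the large sleeve's foot is 28 mm and the small one's 50 mm above the origin.
- kit_board: Mill kit, fixed: wooden board 110 (x) x 180 (y) x 20 mm with three felt-lined flat recesses 8 mm deep, floor 12 mm above the origin (centre of the underside). Centres on its y axis: strap recess 95 (x) x 44 (y) mm at y +61 mm; step block recess 80 (x) x 48 (y) at y +3; T-nut recess 50 x 50 at y -58.
- slot_block: Bystander, loose: grey steel block with one slot along its top, about 60 x 36 x 30 mm. To be left where it is. Origin: centre of the underside.
- shell_mill: Bystander, loose: brown toothed cutter standing upright, 39 mm diameter, 46 high, no collar. To be left where it is. Origin: centre of the underside.
Not all that is in view belongs to the job. Leave any purple or red look-alike of the step_block alone.

How it is judged:
At the end, for the whole second after the job is handed in: Large sleeve upright in the block's bore, collar down within 3 mm, centred within 4 mm; small sleeve likewise inside it (within 4 mm); strap, step block and T-nut upright and flat on the floors of their own recesses (within 3 mm in height, 14 to 15 mm of the centre); all released and at rest (horizontal distance between large_sleeve and tool_block below 0.004 m and z of large_sleeve in the frame of tool_block between 0.025 and 0.031 m and angle between large_sleeve's own z axis and vertical below 0.06 rad and linear speed of each of large_sleeve, small_sleeve, clamp_strap, step_block, t_nut below 0.02 m/s and horizontal distance between small_sleeve and large_sleeve below 0.004 m and z of small_sleeve in the frame of tool_block between 0.046 and 0.054 m and angle between small_sleeve's own z axis and vertical below 0.08 rad and x of clamp_strap in the frame of kit_board between -0.014 and 0.014 m and y of clamp_strap in the frame of kit_board between 0.047 and 0.075 m and z of clamp_strap in the frame of kit_board between 0.009 and 0.015 m and angle between each of clamp_strap, step_block, t_nut's own z axis and vertical below 0.1 rad and x of step_block in the frame of kit_board between -0.014 and 0.014 m and y of step_block in the frame of kit_board between -0.011 and 0.017 m and z of step_block in the frame of kit_board between 0.009 and 0.015 m and x of t_nut in the frame of kit_board between -0.015 and 0.015 m and y of t_nut in the frame of kit_board between -0.073 and -0.043 m and z of t_nut in the frame of kit_board between 0.009 and 0.015 m); the robot touches nothing.
It fails at once if the slotted block or the shell mill is shifted by more than 30 mm (distance of any of slot_block, shell_mill from where it was at the start of the episode above 0.03 m).
It also fails if it takes over 141 s, if anything falls off the work surface, if the arm or the gripper's body presses on something with over 40 N, if the wrist force passes 120 N, or if a joint passes its speed limit or range.

ROBOT

A 7-joint arm with a two-finger parallel gripper is mounted at the origin on a cart in front of the work surface, level with it; the furniture and walls round the work are solid. World frame = base frame: x ahead of the robot, y to its left, z up, the work surface at z = 0. Lengths are in m, angles in rad, forces in N, time in s.
With the tool pointing down it reaches from about 0.425 to 1.025 m from the base axis. Payload 9.4 kg.
Tool frame: the origin (TCP) lies where the fingers leave the gripper's body, on its centre line; the fingertips stand 73 mm ahead of it and the grasp point (between the pads) lies 54 mm ahead of it; z points along the fingers, y is the direction in which the jaws open and shut (so a half turn about z gives the same grasp; the last joint's range is limited). The gripper opens to 85 mm and grips with 20 to 120 N. Pads are 22 mm wide; open, the fingers measure 114 mm over their backs; the gripper's body (76 mm by 85 mm) begins 54 mm behind the grasp point. The pads swing forward as they close: fully open they stand 13 mm farther back than shut.
Start: joints at [-1.192, 0.599, -0.003, 1.599, 0.002, 0.943, -0.08], TCP at [0.319, 0.651, 0.304] pointing down, gripper open.
Joint ranges: [-2.57, 2.57], [-0.35, 1.97], [-1.29, 1.29], [0.11, 2.56], [-1.05, 4.19], [0.11, 1.86], [-2.63, 2.63]. Speed limits (rad/s): [2.22, 2.22, 3.01, 3.01, 3.14, 3.14, 3.14].

INTERFACE

Orientations are given as a unit quaternion [w, x, y, z].
In Python, from plant import move_pose, movel, set_joints, command_gripper, sleep, ik, capture, camera_params, PlanningError, hand_in, read_time_s, read_joint_pos, read_qvel, read_tau, read_ee_pos, read_orientation, read_wrist_force, read_wrist_torque, read_gripper_width gives the robot as it stands. The module is installed in compiled form; this text tells all that it offers. Calls block until the motion is done:
- move_pose(position, orientation): joint-space move of the TCP to a pose.
- movel(position, v=0.15, attitude=None): straight line of the TCP; attitude=None keeps the orientation; v is the mean speed in m/s.
- set_joints(angles): joint-space move.
- command_gripper(opening, effort=None): opening from 0.0 (shut) to 1.0 (fully open); effort is the grip in N (None keeps the last); returns when the fingers have stopped.
- sleep(seconds).
- ik(position, orientation): joint angles nearest the present ones, or None.
- capture(name): name is "scene" or "top"; returns (picture, depth): 384x512x3 uint8, red, green, blue; 384x512 float32, m along the optical axis (not along the pixel's ray), 0 where there is no reading.
- camera_params(name): a dict with "intrinsics" (3x3 intrinsics, pixels), "D" ([k1, k2, p1, p2, k3] as OpenCV has them; the pictures are not rectified), "xyz" and "rotation" of the camera in the world. Camera axes: x right, y down, z forward; pixel columns grow to the right and rows downward; lengths in m; the calibration is good to about 2 mm. A picture is of the moment at which its call begins. camera_params takes no time and is no camera call.
A pose or a line that the arm cannot do raises PlanningError and nothing moves.
- hand_in(): hands the job in, once; it reports no verdict.
Readings, each from a call of its own:
- read_time_s(): time.
- read_joint_pos(): joint angles.
- read_qvel(): joint speeds.
- read_tau(): joint torques, N m.
- read_ee_pos(): TCP position.
- read_orientation(): TCP orientation.
- read_wrist_force(): force on the tool from outside, world axes, zero at the start.
- read_wrist_torque(): the same for the moment, N m.
- read_gripper_width(): opening from 0.0 (shut) to 1.0 (fully open).
Only numpy, scipy, OpenCV 4.12 (cv2) and the standard library are available. Lean on these libraries where they do the work, as an engineer would, in place of code of your own. Each camera call takes 0.05 s, during which the arm holds its last target.

## Working session

There is one attempt and no reset: what is moved stays moved. The work goes in short steps, each a Python script; the robot and the scene stay as the last script left them, time stands still between calls to the robot, and variables do not carry over. Pictures are saved under pics/ and viewed, and the job is handed in when it is done.

```bash
ls; mkdir -p pics
python3 - <<'E'
from plant import *
import cv2, numpy as np
for n in ("scene","top"):
    im,d=capture(n); cv2.imwrite(f"pics/{n}0.png",im[...,::-1]); np.savez(f"{n}0.npz",im=im,d=d)
    p=camera_params(n); print(n,{k:np.round(np.array(v),4).tolist() for k,v in p.items()}, (d>0).mean())
print(read_time_s(), read_orientation(), read_gripper_width(), read_wrist_force())
E
```

```text
pics
scene {'intrinsics': [[358.2891, 0.0, 246.9589], [0.0, 358.2891, 190.6247], [0.0, 0.0, 1.0]], 'D': [-0.0567, 0.0, 0.0, 0.0, 0.0], 'xyz': [0.0223, 0.5571, 0.7342], 'rotation': [0.1434, -0.3578, 0.8583, -0.3387]} 0.9959208170572916
top {'intrinsics': [[401.0553, 0.0, 260.7973], [0.0, 401.0553, 196.0703], [0.0, 0.0, 1.0]], 'D': [-0.1227, 0.0, 0.0, 0.0, 0.0], 'xyz': [0.3976, 0.1181, 1.2299], 'rotation': [0.022, -0.7025, 0.7108, -0.0292]} 0.9960123697916666
0.1 [-1.15573497e-04  2.25923955e-01  9.74144685e-01 -6.97652991e-04] 1.0001057601714338 [-0.58867191  0.01557952  0.99288709]
```

View pics/scene0.png

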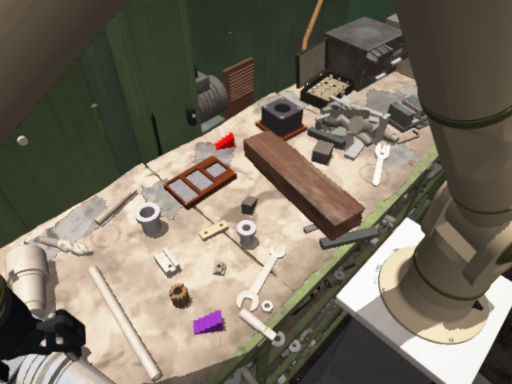

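View pics/top0.png

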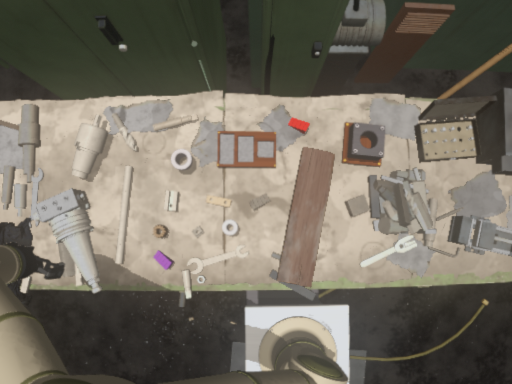

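The overview shows the large sleeve (top view 181,159), small sleeve (230,227), strap (219,201), step block (260,203), T-nut (198,231), slotted block (172,201), mill (160,231), board (247,150) and tool block (367,142). A tall beam stands at (307,215). I'll enlarge the image and compute heights.

```bash
cat > h.py <<'E'
import numpy as np, cv2
from plant import *
from scipy.spatial.transform import Rotation as R
def cam(n):
    p=camera_params(n); q=np.array(p['rotation'],float)
    M=R.from_quat([q[1],q[2],q[3],q[0]]).as_matrix() if q.size==4 else q
    return np.array(p['intrinsics']),np.array(p['D'],float),np.array(p['xyz']),M
def rays(n,uv):
    K,D,t,M=cam(n)
    x=cv2.undistortPoints(np.array(uv,float).reshape(-1,1,2),K,D).reshape(-1,2)
    return t,np.c_[x,np.ones(len(x))]@M.T     # dir per unit depth
def onplane(n,uv,z):
    t,d=rays(n,uv); s=(z-t[2])/d[:,2]; return t+d*s[:,None]
def proj(n,P):
    K,D,t,M=cam(n); P=np.asarray(P,float).reshape(-1,3)
    return cv2.projectPoints(P,M.T,-M.T@t,K,D)[0].reshape(-1,2)
def cloud(n,d):
    h,w=d.shape; u,v=np.meshgrid(np.arange(w),np.arange(h))
    t,r=rays(n,np.c_[u.ravel(),v.ravel()]); P=t+r*d.ravel()[:,None]; return P.reshape(h,w,3)
E
python3 - <<'E'
from h import *
for n in ("top","scene"):
    f=np.load(n+"0.npz"); P=cloud(n,f['d']); np.save(n+"P.npy",P)
    for uv in [(181,150),(181,159),(230,220),(219,201),(260,203),(198,231),(172,201),(160,231),(247,150),(367,142),(300,210),(357,206),(310,160),(210,180)] if n=="top" else []:
        print(uv,np.round(P[uv[1],uv[0]],3))
f=np.load("top0.npz")['im']
c=f[100:300,130:330]; cv2.imwrite("pics/c1.png",cv2.resize(c,(800,800))[:600,:,::-1])
c=f[110:290,140:280]; cv2.imwrite("pics/c1.png",cv2.resize(c,None,fx=3.3,fy=3.3,interpolation=cv2.INTER_CUBIC)[:600,:,::-1])
f=np.load("scene0.npz")['im']
c=f[80:320,120:400]; cv2.imwrite("pics/c2.png",cv2.resize(c,None,fx=2.5,fy=2.5,interpolation=cv2.INTER_CUBIC)[...,::-1])
E
```

```text
(181, 150) [0.621 0.339 0.066]
(181, 159) [0.604 0.351 0.003]
(230, 220) [0.413 0.196 0.059]
(219, 201) [0.472 0.232 0.015]
(260, 203) [0.464 0.108 0.03 ]
(198, 231) [0.382 0.298 0.004]
(172, 201) [0.473 0.375 0.018]
(160, 231) [ 0.383  0.416 -0.   ]
(247, 150) [0.628 0.146 0.015]
(367, 142) [ 0.651 -0.228  0.012]
(300, 210) [ 0.44  -0.007  0.077]
(357, 206) [ 0.45 -0.18  0.05]
(310, 160) [ 0.587 -0.041  0.064]
(210, 180) [0.538 0.261 0.003]
```

View pics/c1.png

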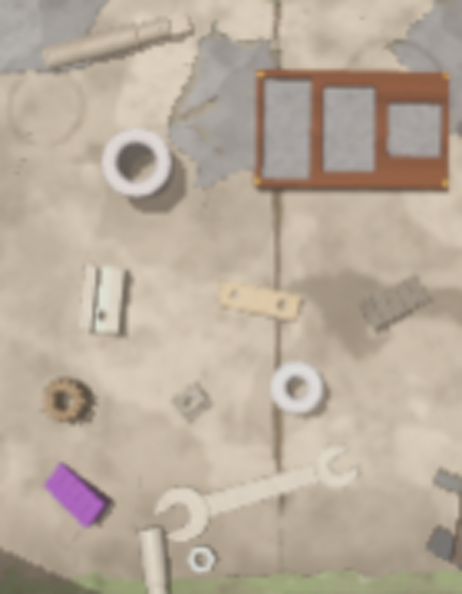

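View pics/c2.png

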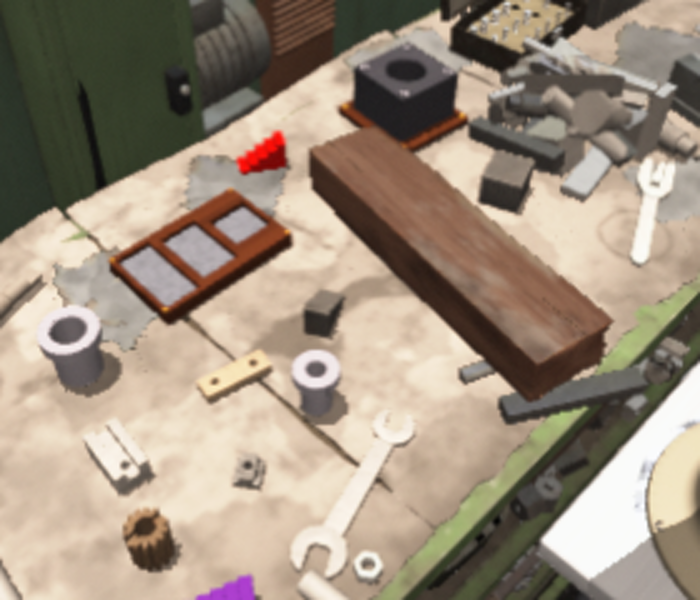

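```bash
cat > meas.py <<'E'
from h import *
import sys
def load(n,s): f=np.load(f"{n}{s}.npz"); return f['im'],f['d']
rois={'large':(0.62,0.345,.06,.066),'small':(0.405,.2,.05,.060),'strap':(.472,.232,.06,.014),'step':(.464,.108,.055,.040),'tnut':(.382,.298,.035,.018),
 'slot':(.473,.375,.05,.03),'mill':(.383,.416,.045,.046)}
if __name__=="__main__":
  for n in ("top","scene"):
    im,d=load(n,'0'); P=cloud(n,d)
    tab=(P[...,0]>.36)&(P[...,0]<.7)&(P[...,1]>.05)&(P[...,1]<.45)&(abs(P[...,2])<.008)
    A=P[tab]; c=np.linalg.lstsq(np.c_[A[:,:2],np.ones(len(A))],A[:,2],rcond=None)[0]; print(n,'table plane',c, 'at centre',c@[.5,.25,1])
    for k,(x,y,r,h) in rois.items():
        near=np.hypot(P[...,0]-x,P[...,1]-y)<r
        z=P[...,2]-(P[...,:2]@c[:2]+c[2])
        m=near&(z>h-.005 if k in('large','small','slot','mill') else z>.006)
        m=cv2.morphologyEx(m.astype(np.uint8),cv2.MORPH_OPEN,np.ones((2,2))) if k in('strap',) else m.astype(np.uint8)
        Q=P[m>0]; 
        if len(Q)<5: print(k,'none');continue
        rect=cv2.minAreaRect((Q[:,:2]*1000).astype(np.float32)); ce=cv2.minEnclosingCircle((Q[:,:2]*1000).astype(np.float32))
        print(k,len(Q),'mean',np.round(Q.mean(0),4),'zmax',np.round(np.percentile(z[m>0],95),4),'rect',np.round(rect[0],1),np.round(rect[1],1),round(rect[2],1),'circ',np.round(ce[0],1),round(ce[1],1))
E
python3 meas.py
```

```text
top table plane [ 0.00012491 -0.00171566  0.00083622] at centre 0.0004697622404259414
large 238 mean [0.594  0.3392 0.0668] zmax 0.07 rect [594.1 339.4] [60.3 60.2] 1.4 circ [594.  338.5] 31.6
small 147 mean [0.393  0.1984 0.0605] zmax 0.0629 rect [393.1 198. ] [43.7 40.7] 89.4 circ [392.2 198.5] 22.4
strap 178 mean [0.4685 0.2321 0.0187] zmax 0.0178 rect [449.4 188.8] [171.6  35.7] 65.6 circ [439.5 193.3] 86.1
step 188 mean [0.4687 0.1123 0.0247] zmax 0.0409 rect [470.4 114.6] [77.8 74.5] 86.1 circ [466.6 112. ] 43.5
tnut 77 mean [0.3826 0.2966 0.0151] zmax 0.0215 rect [386.4 293.8] [34.9 41.8] 69.2 circ [388.7 291.3] 24.0
slot 154 mean [0.4752 0.377  0.0306] zmax 0.0345 rect [475.4 377.4] [37.3 57. ] 85.1 circ [474.2 377.2] 32.3
mill 91 mean [0.3834 0.4098 0.0462] zmax 0.0496 rect [382.8 409.3] [35.9 37.9] 75.6 circ [384.1 410.3] 20.1
scene table plane [-0.0018161  -0.00380818  0.00021536] at centre -0.0016447398577352993
large 301 mean [0.5924 0.3403 0.0638] zmax 0.0681 rect [593.5 340.1] [60.6 62.9] 86.4 circ [593.2 339.4] 32.2
small 214 mean [0.3926 0.1999 0.0585] zmax 0.0617 rect [393.  199.5] [44.6 44.8] 4.6 circ [393.3 198.9] 23.1
strap 266 mean [0.4681 0.2366 0.0099] zmax 0.0161 rect [469.9 234.3] [77.2 21. ] 79.3 circ [467.9 234.7] 38.8
step 202 mean [0.4615 0.1245 0.0243] zmax 0.0411 rect [470.2 111.9] [27.4 62.4] 28.6 circ [471.6 112.7] 32.8
tnut 139 mean [0.3776 0.2992 0.0119] zmax 0.0194 rect [379.  297.8] [26.5 30.4] 39.1 circ [379.  298.1] 18.9
slot 242 mean [0.4723 0.379  0.0278] zmax 0.0323 rect [474.  378.2] [37.1 60.8] 85.3 circ [473.  377.8] 34.1
mill 168 mean [0.3814 0.4107 0.044 ] zmax 0.0484 rect [382.1 410.4] [35.6 36.5] 84.0 circ [382.2 410.1] 19.4
```

Run:
```python
from meas import *
pics=[]
for n in ("top","scene"):
    im,d=load(n,'0'); P=cloud(n,d); z=P[...,2]
    # tool block
    near=(abs(P[...,0]-.64)<.09)&(abs(P[...,1]+.225)<.09)
    m=near&(z>.070)&(z<.088); Q=P[m]; rect=cv2.minAreaRect((Q[:,:2]*1000).astype(np.float32))
    print(n,'tool top',len(Q),np.round(Q.mean(0),4),rect, np.percentile(z[near],99))
    box=cv2.boxPoints(rect)
    # bore: image pixels inside convex hull of top mask but not top
    pts=np.argwhere(m)[:,::-1].astype(np.int32); hull=cv2.convexHull(pts); hm=cv2.fillConvexPoly(np.zeros(m.shape,np.uint8),hull,1)
    hm=cv2.erode(hm,np.ones((5,5)))
    hole=(hm>0)&~m; nl,lab,st,ce=cv2.connectedComponentsWithStats(hole.astype(np.uint8)); i=1+st[1:,4].argmax()
    cn,_=cv2.findContours((lab==i).astype(np.uint8),cv2.RETR_EXTERNAL,cv2.CHAIN_APPROX_NONE)
    q=onplane(n,[ce[i]],.078); W=onplane(n,cn[0].reshape(-1,2),.078); mc=cv2.minEnclosingCircle((W[:,:2]*1000).astype(np.float32))
    print(' hole',st[i],ce[i],q.round(4),mc)
    # board by height+colour
    near=(abs(P[...,0]-.63)<.09)&(abs(P[...,1]-.145)<.12)
    hsv=cv2.cvtColor(im,cv2.COLOR_RGB2HSV)
    bm=near&(hsv[...,0]<15)&(hsv[...,1]>110)
    bm=cv2.morphologyEx(bm.astype(np.uint8),cv2.MORPH_OPEN,np.ones((2,2)))
    nl,lab,st,ce=cv2.connectedComponentsWithStats(bm); i=1+st[1:,4].argmax(); cn,_=cv2.findContours((lab==i).astype(np.uint8),cv2.RETR_CCOMP,cv2.CHAIN_APPROX_NONE)
    for c in cn:
        if len(c)<20: continue
        W=onplane(n,c.reshape(-1,2),.02); print(' board',len(c),[np.round(a,1) for a in cv2.minAreaRect((W[:,:2]*1000).astype(np.float32))])
    print('  boardmask z',np.percentile(z[lab==i],[5,50,95]))
    # colour masks of small parts
    for k in('strap','step','tnut'):
        x,y,r,h=rois[k]; u,v=proj(n,[x,y,0])[0].astype(int); print(k,u,v,hsv[v-1:v+2,u-1:u+2].reshape(-1,3).mean(0),hsv[v-15,u-3:u+3].mean(0))
# zooms
im,_=load("top",'0')
for k in('strap','step','tnut'):
  row=[]
  for n in("top","scene"):
    im,_=load(n,'0'); u,v=proj(n,[*rois[k][:2],0.01])[0].round().astype(int); c=im[v-20:v+20,u-20:u+20]; row.append(cv2.resize(c,(280,280),interpolation=cv2.INTER_NEAREST)); print(k,n,'crop origin',u-20,v-20,'x7')
  pics.append(np.vstack(row)[:, :])
cv2.imwrite("pics/z1.png",cv2.resize(np.hstack(pics),(780,520),interpolation=cv2.INTER_NEAREST)[...,::-1])
```

```text
top tool top 841 [ 0.6431 -0.2134  0.0789] ((631.6781005859375, -245.33740234375), (188.34991455078125, 114.5343017578125), 68.17135620117188) 0.08295571662722666
 hole [363 134  37  36 348] [386.34770115 156.58908046] [[ 0.5936 -0.2659  0.078 ]] ((599.5777587890625, -257.77288818359375), 62.32265090942383)
 board 270 [array([626.9, 124.1]), array([134.4, 105.5]), np.float64(89.4)]
  boardmask z [0.01296916 0.02054278 0.02508833]
strap 219 201 [ 18.          59.33333333 220.66666667] [ 16.66666667  42.83333333 191.83333333]
step 259 203 [ 17.22222222  41.         156.44444444] [ 17.33333333  43.16666667 191.83333333]
tnut 198 230 [ 17.44444444  37.11111111 180.88888889] [ 17.5         37.83333333 215.16666667]
scene tool top 482 [ 0.642  -0.2082  0.0764] ((625.5571899414062, -231.75347900390625), (142.0174102783203, 133.15380859375), 82.78632354736328) 0.07961537220549368
 hole [274 105  16   7  88] [281.73863636 108.11363636] [[ 0.6418 -0.2085  0.078 ]] ((642.1372680664062, -207.83177185058594), 24.158424377441406)
 board 154 [array([616.9, 152.7]), array([183.6, 123.4]), np.float64(88.7)]
 board 72 [array([622.1, 213.2]), array([ 51.3, 100.1]), np.float64(88.6)]
 board 61 [array([621.9, 152.8]), array([55.1, 82.7]), np.float64(89.3)]
 board 47 [array([620.6,  93. ]), array([53.2, 55.9]), np.float64(82.9)]
  boardmask z [-0.00084815  0.0171995   0.02044113]
strap 214 230 [ 20.88888889  64.66666667 246.11111111] [ 15.5         52.         225.33333333]
step 251 206 [12.88888889 47.11111111 66.77777778] [ 15.          56.16666667 210.        ]
tnut 218 268 [ 14.77777778  45.88888889 173.11111111] [ 16.5         45.66666667 231.66666667]
strap top crop origin 199 181 x7
strap scene crop origin 194 209 x7
step top crop origin 240 183 x7
step scene crop origin 231 184 x7
tnut top crop origin 178 211 x7
tnut scene crop origin 199 247 x7
```

View pics/z1.png

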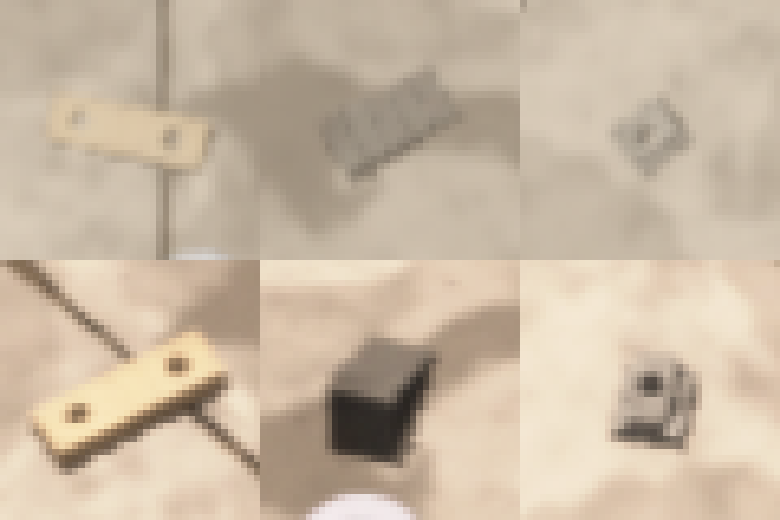

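Run:
```python
from meas import *
c=lambda o,x,y:(o[0]+x/6.5-.5,o[1]+y/6.5-.5)
for n,a,b in(("top",c((199,181),75,117),c((199,181),172,138)),("scene",c((194,209),77,152),c((194,209),177,104))):
    W=onplane(n,[a,b],.014); dd=W[0]-W[1]; print('strap holes',n,W[:,:2].round(4).tolist(),'mid',W.mean(0)[:2].round(4),'ang',np.degrees(np.arctan2(dd[1],dd[0])).round(1),np.linalg.norm(dd).round(4))
for n in("top","scene"):
    im,d=load(n,'0');P=cloud(n,d)
    near=np.hypot(P[...,0]-.470,P[...,1]-.1125)<.045
    Q=P[near&(P[...,2]>.006)]
    print(n,'step grad',np.linalg.lstsq(np.c_[Q[:,:2]-Q[:,:2].mean(0),np.ones(len(Q))],Q[:,2],rcond=None)[0].round(3))
    mask=(near&(P[...,2]>.006)).astype(np.uint8)
    print([np.round(a,1) for a in cv2.minAreaRect((Q[:,:2]*1000).astype(np.float32))])
    T=Q[Q[:,2]>.036]; print(' top step',len(T),T.mean(0).round(4), 'rect',[np.round(a,1) for a in cv2.minAreaRect((T[:,:2]*1000).astype(np.float32))])
row=[]
for k in('step','tnut'):
  for n in("top","scene"):
    im,_=load(n,'0'); u,v=proj(n,[*rois[k][:2],0.01])[0].round().astype(int); r=16 if k=='step' else 10; g=im[v-r:v+r,u-r:u+r].astype(float); g=np.clip((g-g.min())/(g.max()-g.min())*255,0,255).astype(np.uint8)
    g=cv2.resize(g,(380,290 if 0 else 380)[::1],interpolation=cv2.INTER_CUBIC); print(k,n,'origin',u-r,v-r,380/(2*r)); row.append(cv2.resize(g,(290,290)))
cv2.imwrite("pics/z2.png",np.vstack([np.hstack(row[:2]),np.hstack(row[2:])])[...,::-1])
```

```text
strap holes top [[0.48, 0.2597], [0.4697, 0.2143]] mid [0.4749 0.237 ] ang 77.2 0.0466
strap holes scene [[0.4776, 0.2569], [0.4679, 0.2142]] mid [0.4728 0.2356] ang 77.2 0.0438
top step grad [-0.247  0.474  0.025]
[array([476.1, 121. ]), array([56.8, 70. ]), np.float64(36.2)]
 top step 39 [0.4589 0.1306 0.0401] rect [array([459.9, 130.7]), array([23.7, 24.1]), np.float64(63.0)]
scene step grad [-0.034  0.24   0.025]
[array([470.2, 111.9]), array([27.4, 62.4]), np.float64(28.6)]
 top step 43 [0.4596 0.1326 0.0389] rect [array([459.6, 131.6]), array([27.1, 13.3]), np.float64(27.8)]
step top origin 244 187 11.875
step scene origin 235 188 11.875
tnut top origin 188 221 19.0
tnut scene origin 209 257 19.0
```

View pics/z2.png

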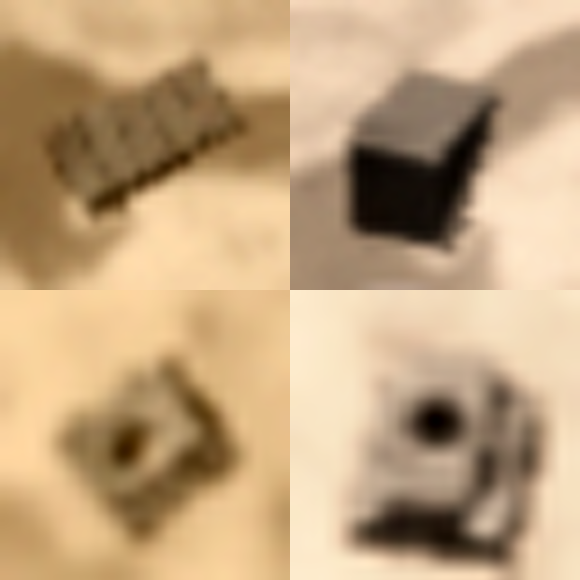

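Run:
```python
from meas import *
s=lambda x,y:(209+(x-290)/14.5-.5,257+(y-290)/14.5-.5)
t=lambda x,y:(188+x/14.5-.5,221+(y-290)/14.5-.5)
print('hole',onplane("scene",[s(437,422)],.018).round(4),onplane("top",[t(128,445)],.018).round(4))
def a(n,p,q,z=.018):
    W=onplane(n,[p,q],z); d=W[0]-W[1]; return W.round(4)[:,:2].tolist(),np.degrees(np.arctan2(d[1],d[0])).round(1)
print(a("scene",s(495,380),s(475,510)), a("scene",s(370,535),s(505,550),0), a("top",t(175,360),t(235,455),.0),a("top",t(140,540),t(235,455),.0), a("top",t(65,435),t(140,540),0),a("top",t(65,435),t(175,360),.011))
for n in("top","scene"):
    im,d=load(n,'0');P=cloud(n,d)
    near=np.hypot(P[...,0]-.380,P[...,1]-.298)<.03
    Q=P[near&(P[...,2]>.0145)&(P[...,2]<.03)]; print(n,len(Q),Q.mean(0).round(4),[np.round(v,1) for v in cv2.minAreaRect((Q[:,:2]*1000).astype(np.float32))])
# bore: circle/board refine
for n in("top","scene"):
    im,d=load(n,'0'); P=cloud(n,d); z=P[...,2]
    near=(abs(P[...,0]-.642)<.065)&(abs(P[...,1]+.21)<.06)&(z>.07)
    Q=P[near]; print(n,[np.round(v,1) for v in cv2.minAreaRect((Q[:,:2]*1000).astype(np.float32))],Q[:,0].min(),Q[:,0].max(),Q[:,1].min(),Q[:,1].max(), np.median(Q[:,2]))
row=[]
for n,c,r in(("top",(.642,-.21,.078),30),("scene",(.642,-.21,.078),30),("top",(.625,.15,.02),40),("scene",(.62,.15,.02),50)):
    im,_=load(n,'0'); u,v=proj(n,c)[0].round().astype(int); g=im[v-r:v+r,u-r:u+r]; print(n,'origin',u-r,v-r,290/(2*r)); row.append(cv2.resize(g,(290,290),interpolation=cv2.INTER_CUBIC))
cv2.imwrite("pics/z3.png",np.vstack([np.hstack(row[:2]),np.hstack(row[2:])])[...,::-1])
```

```text
hole [[0.38   0.2991 0.018 ]] [[0.3813 0.3011 0.018 ]]
([[0.3792, 0.2873], [0.3639, 0.3054]], np.float64(-49.7)) ([[0.3809, 0.314], [0.3638, 0.3005]], np.float64(38.2)) ([[0.3989, 0.2938], [0.3788, 0.2812]], np.float64(32.1)) ([[0.361, 0.3014], [0.3788, 0.2812]], np.float64(131.2)) ([[0.3833, 0.3172], [0.361, 0.3014]], np.float64(35.4)) ([[0.3834, 0.3155], [0.3989, 0.2922]], np.float64(123.7))
top 39 [0.3828 0.2967 0.0195] [array([382.1, 297.4]), array([15.6, 27.8]), np.float64(44.2)]
scene 58 [0.3787 0.2986 0.0166] [array([379.2, 298.1]), array([14.7, 29. ]), np.float64(36.5)]
top [array([ 646.8, -213.7]), array([99.5, 99.8]), np.float64(84.3)] 0.5934242935744658 0.6990476108105852 -0.26262034844409354 -0.1619618576124875 0.07910723077379844
scene [array([ 645.1, -212.5]), array([99.2, 99.2]), np.float64(83.7)] 0.5929445904866588 0.6990269454498931 -0.2649531480896581 -0.16035746346914392 0.07681062129812327
top origin 337 110 4.833333333333333
scene origin 252 78 4.833333333333333
top origin 206 111 3.625
scene origin 152 130 2.9
```

View pics/z3.png

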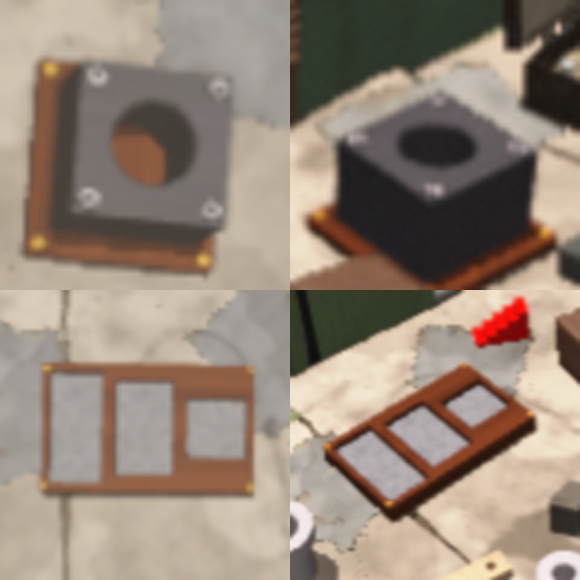

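Run:
```python
from meas import *
t=lambda x,y:(337+x/4.8333-.5,110+y/4.8333-.5); s=lambda x,y:(252+(x-290)/4.8333-.5,78+y/4.8333-.5)
print(onplane("top",[t(152.5,143.5),t(153.75,142.5)],.078).round(4)[:,:2],onplane("scene",[s(436.5,145),s(436,143.5)],.078).round(4)[:,:2])
# intensity-based: dark bore in top & scene (ellipse fit)
for n in("top","scene"):
    im,d=load(n,'0'); u,v=proj(n,[.642,-.2115,.078])[0]
    hsv=cv2.cvtColor(im,cv2.COLOR_RGB2HSV); g=im.max(2).astype(int)
    r=16; sub=cv2.resize(im[int(v)-r:int(v)+r,int(u)-r:int(u)+r],None,fx=8,fy=8,interpolation=cv2.INTER_CUBIC)
    G=sub.astype(int); red=G[...,0]-G[...,2]; lum=G.sum(2)/3
    edge=np.median(lum)
    m=((lum<{'top':75,'scene':50}[n])|(red>30)).astype(np.uint8); nl,lab,st,ce=cv2.connectedComponentsWithStats(m); i=lab[r*8,r*8]
    cn,_=cv2.findContours((lab==i).astype(np.uint8),cv2.RETR_EXTERNAL,cv2.CHAIN_APPROX_NONE)
    cc=cv2.convexHull(max(cn,key=len)).reshape(-1,2); pix=(cc+.5)/8-.5+[int(u)-r,int(v)-r]
    W=onplane(n,pix,.078); e=cv2.minEnclosingCircle((W[:,:2]*1000).astype(np.float32)); M=cv2.fitEllipse((W[:,:2]*1000).astype(np.float32)); print(n,i,st[i],e,M)
t=lambda x,y:(206+x/3.625-.5,111+(y-290)/3.625-.5); s=lambda x,y:(152+(x-290)/2.9-.5,130+(y-290)/2.9-.5)
def pr(n,pts,z): W=onplane(n,pts,z)[:,:2]; print(n,'c',W.mean(0).round(4),W.round(4).tolist())
pr("top",[t(43,365),t(253,365),t(253,493),t(42,492)],.02)
pr("scene",[s(325,447),s(465,367),s(535,412),s(392,508)],.02)
# recess centres by contour of felt (z .02 rims)
pr("top",[t(77,429),t(144,429),t(217,430)],.02)
pr("scene",[s(376,457),s(428,435),s(477,404)],.02)
```

```text
[[ 0.6458 -0.2127]
 [ 0.6464 -0.2135]] [[ 0.6439 -0.2113]
 [ 0.6453 -0.2124]]
top 2 [   72    60   136   137 14181] ((645.1350708007812, -212.72474670410156), 26.064960479736328) ((644.8638305664062, -212.92343139648438), (49.67976379394531, 51.913875579833984), 45.889949798583984)
scene 5 [  71  108  122   62 5957] ((643.0180053710938, -211.12313842773438), 24.723323822021484) ((642.8574829101562, -210.60028076171875), (44.13527297973633, 49.495765686035156), 124.98247528076172)
top c [0.631 0.148] [[0.6866, 0.2363], [0.6846, 0.0583], [0.575, 0.0601], [0.5779, 0.2373]]
scene c [0.6286 0.1482] [[0.6843, 0.2348], [0.6768, 0.063], [0.5765, 0.0579], [0.5769, 0.237]]
top c [0.6302 0.1494] [[0.6311, 0.2076], [0.6305, 0.1511], [0.629, 0.0896]]
scene c [0.6304 0.1509] [[0.6387, 0.2079], [0.6266, 0.1538], [0.6259, 0.091]]
```

```bash
cat >> h.py <<'E'
def q_of(a_deg,flip=0):
    b=np.radians(a_deg+90+180*flip); return np.array([0,np.cos(b/2),np.sin(b/2),0])
def best(pos,a):
    j=read_joint_pos(); c=[]
    for f in(0,1,-1):
        q=q_of(a,f); s=ik(list(pos),list(q))
        if s is not None: c.append((abs(s[6]-j[6])+0.2*abs(s[6]),f,q,s))
    c.sort(key=lambda x:x[0]); return c[0][2],c[0][3]
def st(tag=''):
    print(tag,'t',round(read_time_s(),2),'p',np.round(read_ee_pos(),4),'F',np.round(read_wrist_force(),1),'w',round(float(read_gripper_width()),4))
def tdist(w):  # tip distance ahead of TCP at opening w (m)
    s=-.1028+w/2/.057; return .073-.057*(.9947-np.sqrt(1-s*s))
def above(x,y,z,a):
    q,s=best((x,y,z),a); move_pose([x,y,z],list(q)); return q
E
python3 - <<'E'
from h import *
for n,p,a in(("L",(.5937,.3395,.1224),30),("L2",(.5937,.3395,.1224),120),("S",(.393,.1987,.12),20),("bore",(.6455,-.2125,.15),-18),("strap",(.472,.2352,.0815),-12),("strapP",(.631,.2085,.1),89.4),("step",(.4665,.1185,.083),28.6),("stepP",(.6305,.151,.1),89.4),("tn",(.38,.2985,.085),38),("tnP",(.63,.09,.1),0)):
    q,s=best(p,a); print(n,np.round(s,2), tdist(.062))
f=np.load("top0.npz");P=cloud("top",f['d']);m=(P[...,2]>.05)&(P[...,0]>.35)&(P[...,0]<.75)&(P[...,1]<.1)&(P[...,1]>-.14)
for x in np.arange(.36,.64,.04):
    r=P[m&(abs(P[...,0]-x)<.01)]; print(round(x,2),r[:,1].min().round(3),r[:,1].max().round(3),r[:,2].max().round(3))
E
```

```text
L [-0.65  0.76  0.08  1.82 -0.1   0.56  0.02] 0.06745833410533655
L2 [-0.86  0.81  0.43  1.84 -0.55  0.61 -1.15] 0.06745833410533655
S [-0.63  0.62  0.04  2.38 -0.17  0.14 -0.07] 0.06745833410533655
bore [ 0.07  0.74  0.27  1.83 -0.32  0.61  0.22] 0.06745833410533655
strap [-0.64  0.73  0.11  2.2  -0.33  0.22 -0.45] 0.06745833410533655
strapP [-0.33  0.78 -0.12  1.87  0.18  0.5   0.99] 0.06745833410533655
step [-0.38  0.71  0.02  2.3  -0.12  0.13  0.25] 0.06745833410533655
stepP [-0.24  0.77 -0.13  1.91  0.19  0.48  1.06] 0.06745833410533655
tn [-0.79  0.7   0.01  2.3  -0.07  0.14 -0.05] 0.06745833410533655
tnP [-0.34  0.77  0.17  1.95 -0.27  0.45  0.03] 0.06745833410533655
0.36 -0.063 0.041 0.085
0.4 -0.073 0.032 0.084
0.44 -0.08 0.023 0.081
0.48 -0.09 0.014 0.08
0.52 -0.101 0.005 0.078
0.56 -0.109 -0.004 0.075
0.6 -0.113 -0.012 0.073Traceback (most recent call last):
  File "<stdin>", line 6, in <module>
    return umr_minimum(a, axis, None, out, keepdims, initial, where)
ValueError: zero-size array to reduction operation minimum which has no identity
```

All poses can be reached. First I'll pick the large sleeve, gripping it twice at 90° so it ends up centred.

Run:
```python
from h import *
x,y=.5937,.3395
above(x,y,.20,120); st('above')
movel([x,y,.1235],v=.15); st('down')
command_gripper(.62,20); st('closed1')
command_gripper(1.0); st('open')
q,s=best((x,y,.1235),30); move_pose([x,y,.1235],list(q)); st('rot')
command_gripper(.5,100); st('closed2')
```

```text
above t 1.68 p [0.5931 0.3409 0.2   ] F [ 0.1 -0.1  0.9] w 0.9999
down t 2.33 p [0.594  0.3397 0.1239] F [-0.1 -0.2  0.9] w 0.999
closed1 t 2.69 p [0.5943 0.3397 0.1251] F [-1.4 -1.3  6.1] w 0.7236
open t 3.06 p [0.5937 0.3396 0.1236] F [-0.3 -0.4 -0.1] w 0.998
rot t 4.08 p [0.5937 0.3393 0.1234] F [-1.   0.3 -0.6] w 0.9978
closed2 t 4.46 p [0.5939 0.3399 0.1247] F [-0.7 -1.  10.7] w 0.6887
```

Run:
```python
from h import *
st()
p=read_ee_pos(); movel([p[0],p[1],.25],v=.2); st('lift')
im,d=capture("scene"); cv2.imwrite("pics/s1.png",im[...,::-1]);
```

```text
t 4.46 p [0.5939 0.3399 0.1247] F [-0.7 -1.  10.7] w 0.6887
lift t 5.24 p [0.5931 0.3396 0.2485] F [-0.6 -0.3 -5.9] w 0.6865
```

View pics/s1.png

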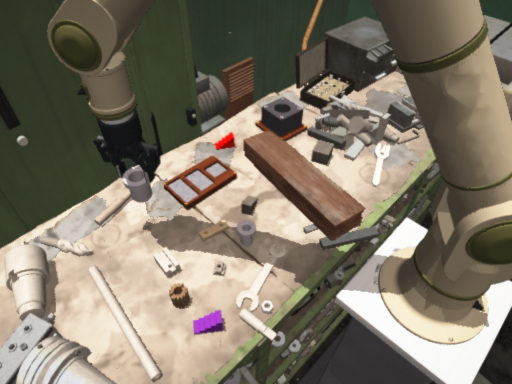

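The sleeve hangs upright in the jaws at (138,184). Next I'll carry it over the bore and look.

Run:
```python
from h import *
x,y=.6455,-.2125
above(x,y,.25,-18); st('over')
movel([x,y,.215],v=.15); sleep(.2); st('hover')
for n in("scene","top"):
    im,d=capture(n); np.savez(f"{n}1.npz",im=im,d=d)
    u,v=proj(n,[x,y,.09])[0].astype(int); c=im[v-50:v+50,u-50:u+50]; cv2.imwrite(f"pics/{n}1.png",cv2.resize(c,None,fx=5,fy=5,interpolation=cv2.INTER_CUBIC)[...,::-1]); print(n,u-50,v-50)
```

```text
over t 7.29 p [ 0.6462 -0.2106  0.2499] F [-0.1  0.3 -5.3] w 0.6881
hover t 7.88 p [ 0.646  -0.2126  0.2161] F [ 0.5 -0.5 -5.1] w 0.6865
scene 231 53
top 319 88
```

View pics/scene1.png

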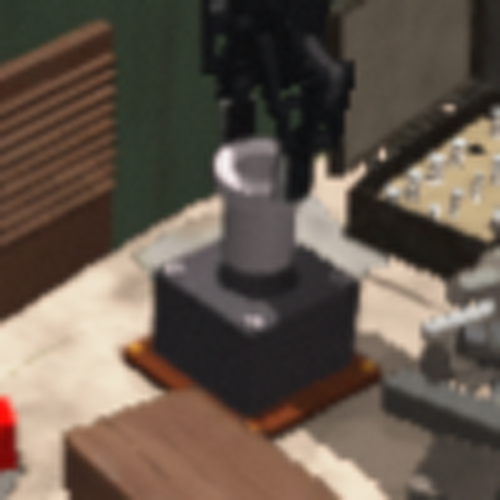

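View pics/top1.png

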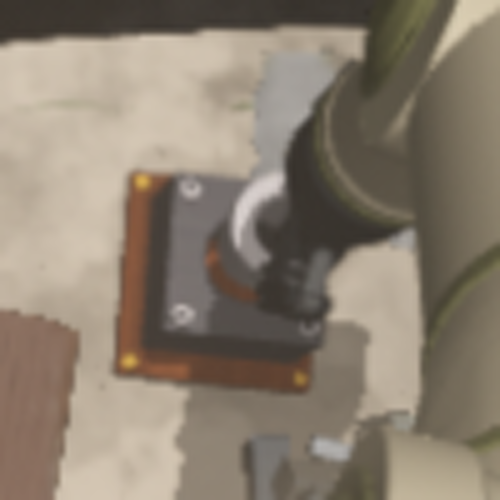

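Run:
```python
from h import *
for n,o in(("scene",(231,53)),("top",(319,88))):
    for P in([.646,-.2126,.0914],[.646,-.2126,.1574],[.6455,-.2125,.078],[.6355,-.2125,.078],[.6455,-.2225,.078]):
        print(n,P,((proj(n,P)[0]-o+.5)*5).round(1))
```

```text
scene [0.646, -0.2126, 0.0914] [256.9 255.1]
scene [0.646, -0.2126, 0.1574] [263.8 163.2]
scene [0.6455, -0.2125, 0.078] [256.  273.3]
scene [0.6355, -0.2125, 0.078] [267.7 279.5]
scene [0.6455, -0.2225, 0.078] [266.2 267.1]
top [0.646, -0.2126, 0.0914] [253.8 253.2]
top [0.646, -0.2126, 0.1574] [286.7 227.6]
top [0.6455, -0.2125, 0.078] [247.4 258.9]
top [0.6355, -0.2125, 0.078] [248.1 275.6]
top [0.6455, -0.2225, 0.078] [264.  258.9]
```

```bash
cat >> h.py <<'E'
def descend(x,y,zs,v=.06,fmax=12,ref=None):
    """stepwise descent; stop when upward force rises by fmax. returns last z command, dF"""
    f0=np.array(read_wrist_force()) if ref is None else np.array(ref)
    for z in zs:
        movel([x,y,z],v=v); f=np.array(read_wrist_force())-f0
        print('  z',round(z,4),'act',np.round(read_ee_pos(),4),'dF',f.round(1),'t',round(read_time_s(),2))
        if f[2]>fmax: return z,f,True
    return z,f,False
E
python3 - <<'E'
from h import *
x,y=.6455,-.2125
print(descend(x,y,[.206,.203,.200,.197,.194,.190]))
E
```

```text
z 0.206 act [ 0.6452 -0.2124  0.2053] dF [-0.1  1.2 -0.3] t 8.28
  z 0.203 act [ 0.6454 -0.2125  0.2028] dF [-0.3  0.7 -0.1] t 8.53
  z 0.2 act [ 0.6454 -0.2125  0.1998] dF [-0.9  0.9 -0.6] t 8.78
  z 0.197 act [ 0.6454 -0.2124  0.1967] dF [-0.3  0.3 -0.3] t 9.03
  z 0.194 act [ 0.6454 -0.2125  0.1937] dF [-0.7  0.3  0.1] t 9.28
  z 0.19 act [ 0.6453 -0.2124  0.1896] dF [-0.5  0.5 -0.1] t 9.53
(0.19, array([-0.50123607,  0.46544051, -0.11004331]), False)
```

It has entered the bore without contact. I'll lower it until the collar seats.

Run:
```python
from h import *
x,y=.6455,-.2125
f0=read_wrist_force()
r=descend(x,y,[.175,.160,.157,.155,.1535,.152,.1505],fmax=8,ref=f0)
if r[2]: pass
st('seat')
```

```text
z 0.175 act [ 0.6453 -0.2124  0.1743] dF [ 0.  -0.7  0.8] t 9.93
  z 0.16 act [ 0.6453 -0.2124  0.1594] dF [-0.2  0.5 -1.3] t 10.32
  z 0.157 act [ 0.6455 -0.2125  0.157 ] dF [ 0.1  0.8 -0.6] t 10.57
  z 0.155 act [ 0.6455 -0.2125  0.155 ] dF [-0.6 -0.6 -0.5] t 10.82
  z 0.1535 act [ 0.6455 -0.2125  0.1534] dF [-1.2  0.5 -0.7] t 11.07
  z 0.152 act [ 0.6455 -0.2125  0.1531] dF [-2.4  1.1 10.9] t 11.32
seat t 11.32 p [ 0.6455 -0.2125  0.1531] F [-2.4  1.1  6.1] w 0.6854
```

Run:
```python
from h import *
x,y=.6455,-.2125
command_gripper(1.0); st('open'); movel([x,y,.25],v=.25)
above(.393,.1987,.21,20); st('over small')
for n in("scene","top"):
    im,d=capture(n); np.savez(f"{n}2.npz",im=im,d=d)
    P=cloud(n,d); m=(np.hypot(P[...,0]-x,P[...,1]-y)<.045)&(P[...,2]>.087); Q=P[m]; 
    if len(Q)>10: print(n,len(Q),Q.mean(0).round(4),np.percentile(Q[:,2],[10,50,90]).round(4),cv2.minEnclosingCircle((Q[:,:2]*1000).astype(np.float32)))
    u,v=proj(n,[x,y,.09])[0].astype(int); c=im[v-40:v+40,u-40:u+40]; cv2.imwrite(f"pics/{n}2.png",cv2.resize(c,None,fx=5,fy=5,interpolation=cv2.INTER_CUBIC)[...,::-1]); print(n,u-40,v-40)
a,b=[cv2.imread(f"pics/{n}2.png") for n in("scene","top")]; cv2.imwrite("pics/st2.png",np.hstack([a,b]))
```

```text
open t 11.72 p [ 0.6457 -0.2126  0.1521] F [-0.6  0.3  0.2] w 1.0034
over small t 14.03 p [0.3939 0.1983 0.21  ] F [ 0.6 -0.2 -0. ] w 0.9984
scene 135 [ 0.6429 -0.2088  0.0919] [0.0884 0.0921 0.0946] ((645.2216186523438, -211.2384033203125), 31.523958206176758)
scene 241 63
top 256 [ 0.6453 -0.2122  0.0948] [0.0918 0.0951 0.0974] ((645.8671264648438, -212.68885803222656), 31.935178756713867)
top 329 98
```

View pics/st2.png

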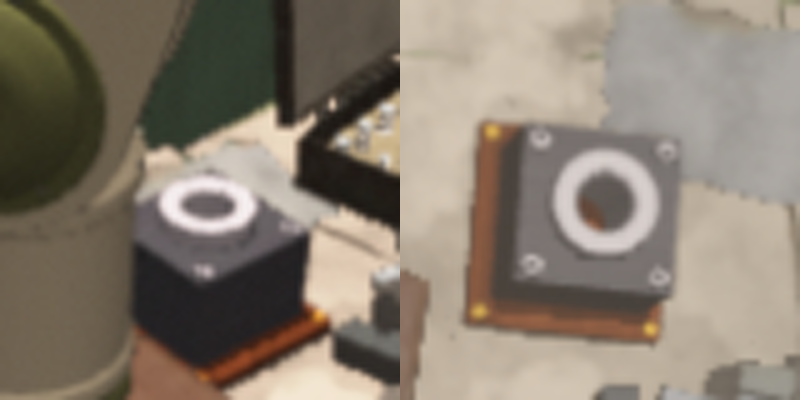

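The large sleeve is seated: its collar top reads about 0.094 and its centre (0.6455, -0.2125). The small sleeve is next.

Run:
```python
from h import *
x,y=.393,.1987; z=.1205
movel([x,y,z],v=.15); st('down')
command_gripper(.46,20); st('c1'); command_gripper(.85)
q,s=best((x,y,z),110); move_pose([x,y,z],list(q)); st('rot')
command_gripper(.35,80); st('c2')
movel([x,y,.26],v=.25); st('lift')
X,Y=.6455,-.2124
above(X,Y,.25,-18); movel([X,Y,.232],v=.15); sleep(.15); st('hover')
im,d=capture("scene"); cv2.imwrite("pics/s3.png",im[...,::-1]); 
u,v=proj("scene",[X,Y,.1])[0].astype(int); c=im[v-50:v+50,u-50:u+50]; cv2.imwrite("pics/s3.png",cv2.resize(c,None,fx=5,fy=5,interpolation=cv2.INTER_CUBIC)[...,::-1]);print(u-50,v-50)
for P in([X,Y,.232-.1205],[X,Y,.094]): print(((proj("scene",P)[0]-(u-50,v-50)+.5)*5).round(1))
```

```text
down t 14.88 p [0.3932 0.1986 0.1207] F [-0.4 -0.2 -0.3] w 0.9978
c1 t 15.32 p [0.3932 0.1989 0.1213] F [-0.3 -0.   8.6] w 0.5248
rot t 16.51 p [0.393  0.1986 0.1204] F [-0.2 -0.2 -0.5] w 0.8471
c2 t 16.9 p [0.393  0.1988 0.121 ] F [-1.   0.  10.9] w 0.502
lift t 17.61 p [0.3927 0.1981 0.2592] F [-0.1  0.1 -3.3] w 0.5
hover t 19.78 p [ 0.6458 -0.2121  0.2326] F [ 0.3 -0.3 -1.8] w 0.5013
232 51
[254.3 238.3]
[252.5 262.1]
```

View pics/s3.png

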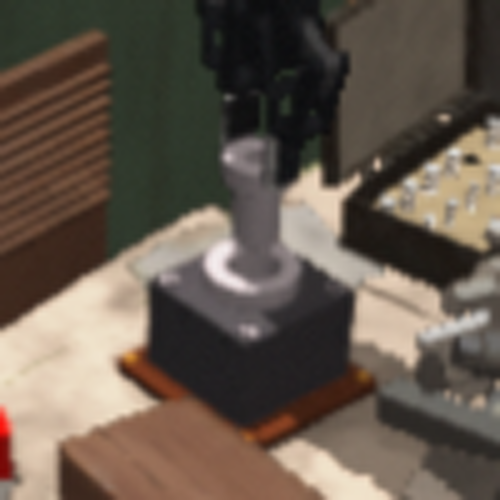

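The foot at (257,272) lies nearly over the ring's hole at (252,264). I'll descend with force checks.

Run:
```python
from h import *
X,Y=.6455,-.2124
f0=read_wrist_force()
r=descend(X,Y,[.222,.217,.2145,.212,.2095,.207,.203],fmax=6,ref=f0)
if not r[2]:
    r=descend(X,Y,[.19,.176,.1735,.1715,.1700,.1685,.167],fmax=6,ref=f0)
st()
```

```text
z 0.222 act [ 0.6452 -0.2123  0.2214] dF [1.  0.4 0.6] t 20.15
  z 0.217 act [ 0.6453 -0.2124  0.2166] dF [ 1.  -0.5 -0.4] t 20.4
  z 0.2145 act [ 0.6454 -0.2124  0.2144] dF [ 1.3  0.3 -0.1] t 20.65
  z 0.212 act [ 0.6454 -0.2123  0.2118] dF [ 1.  -0.2  0.7] t 20.9
  z 0.2095 act [ 0.6454 -0.2124  0.2093] dF [0.9 0.4 0.5] t 21.15
  z 0.207 act [ 0.6454 -0.2124  0.2068] dF [0.2 0.5 0.7] t 21.4
  z 0.203 act [ 0.6453 -0.2123  0.2026] dF [0.8 0.4 1.1] t 21.65
  z 0.19 act [ 0.6452 -0.2123  0.1893] dF [2.  0.8 0.9] t 22.02
  z 0.176 act [ 0.6453 -0.2123  0.1754] dF [ 1.3 -0.1  0.3] t 22.4
  z 0.1735 act [ 0.6455 -0.2124  0.1735] dF [1.4 0.4 0.7] t 22.65
  z 0.1715 act [ 0.6455 -0.2124  0.1715] dF [0.6 0.4 0. ] t 22.9
  z 0.17 act [ 0.6455 -0.2124  0.1712] dF [-2.3  2.  10.8] t 23.15
 t 23.15 p [ 0.6455 -0.2124  0.1712] F [-3.4  1.9  8.1] w 0.498
```

Seated at the expected height. I'll release it and pick the strap.

Run:
```python
from h import *
X,Y=.6455,-.2124
command_gripper(1.0); st('open'); movel([X,Y,.26],v=.25)
x,y=.472,.2352
above(x,y,.16,-12); 
im,d=capture("scene"); np.savez("scene4.npz",im=im,d=d); im2,d2=capture("top"); np.savez("top4.npz",im=im2,d=d2)
for n,dd in(("scene",d),("top",d2)):
    P=cloud(n,dd); m=(np.hypot(P[...,0]-X,P[...,1]-Y)<.035)&(P[...,2]>.1025); Q=P[m]; print(n,len(Q),Q.mean(0).round(4) if len(Q) else '',cv2.minEnclosingCircle((Q[:,:2]*1000).astype(np.float32)) if len(Q) else '')
u,v=proj("top",[X,Y,.09])[0].astype(int); c=im2[v-40:v+40,u-40:u+40]; cv2.imwrite("pics/t4.png",cv2.resize(c,None,fx=5,fy=5)[...,::-1])
command_gripper(.6); 
movel([x,y,.0815],v=.12); st('down'); 
command_gripper(.1,60); st('closed')
movel([x,y,.13],v=.15); st('lift')
im,d=capture("scene"); cv2.imwrite("pics/s4.png",im[100:350,100:400][...,::-1])
```

```text
open t 23.65 p [ 0.6455 -0.2124  0.1699] F [0.5 0.3 0.1] w 1.0018
scene 100 [ 0.6439 -0.2093  0.1071] ((645.9641723632812, -211.53233337402344), 23.400070190429688)
top 182 [ 0.6459 -0.2118  0.1105] ((645.8516235351562, -213.255615234375), 24.077669143676758)
down t 27.27 p [0.4721 0.2352 0.0818] F [ 0.3 -1.   0.2] w 0.5969
closed t 27.66 p [0.4723 0.2354 0.0826] F [-1.2 -1.3  7.8] w 0.2491
lift t 28.13 p [0.4721 0.2354 0.1302] F [-0.   0.7 -1.7] w 0.2489
```

View pics/t4.png

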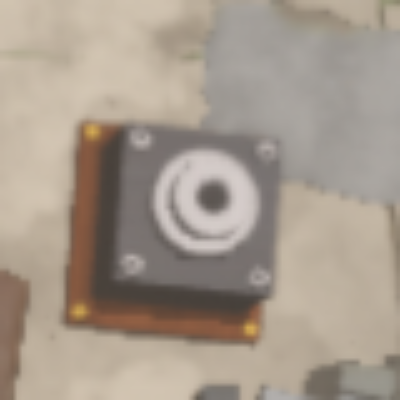

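View pics/s4.png

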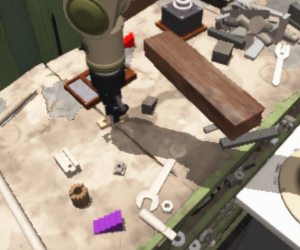

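Both collars are concentric and seated, and the strap is in the jaws at about (107,122) in the crop. Now I'll place it.

Run:
```python
from h import *
x,y=.631,.2085
above(x,y,.15,89.4); f0=read_wrist_force()
movel([x,y,.105],v=.12); sleep(.1); st('hover')
im,d=capture("scene"); u,v=proj("scene",[.63,.15,.02])[0].astype(int); c=im[v-60:v+60,u-60:u+60]; cv2.imwrite("pics/s5.png",cv2.resize(c,None,fx=5,fy=5,interpolation=cv2.INTER_CUBIC)[...,::-1])
```

```text
hover t 29.59 p [0.6313 0.2084 0.1057] F [-0.6  0.3 -1.7] w 0.247
```

View pics/s5.png

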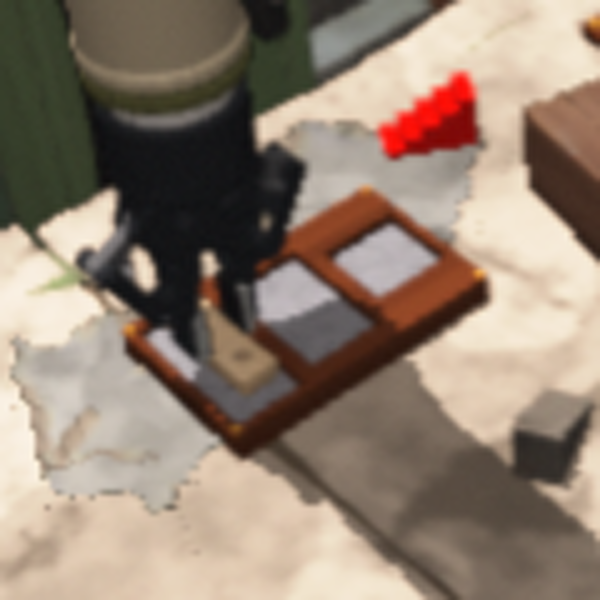

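The strap lies aligned over its recess. I'll lower and release it, then pick the step block.

Run:
```python
from h import *
x,y=.631,.2085
f0=read_wrist_force()
r=descend(x,y,[.0985,.0965,.0952],v=.05,fmax=5,ref=f0)
command_gripper(.5); st('rel'); movel([x,y,.16],v=.2)
c=np.array([.4705,.1115]); d=np.array([np.cos(np.radians(118.6)),np.sin(np.radians(118.6))]); g=c+.009*d
print(g); command_gripper(.65)
above(g[0],g[1],.16,28.6); movel([*g,.084],v=.12); st('down')
command_gripper(.1,80); st('closed'); movel([*g,.15],v=.15); st('lift')
im,dd=capture("scene"); cv2.imwrite("pics/s6.png",cv2.resize(im[100:300,120:360],None,fx=3,fy=3)[...,::-1]); im,dd=capture("top"); cv2.imwrite("pics/t6.png",cv2.resize(im[100:250,180:330],None,fx=4,fy=4)[...,::-1])
```

```text
z 0.0985 act [0.6308 0.2086 0.0983] dF [ 0.5 -0.2 -0.6] t 29.93
  z 0.0965 act [0.631  0.2085 0.0964] dF [-0.2  1.1 -0.7] t 30.18
  z 0.0952 act [0.631  0.2085 0.0951] dF [-0.2  0.3  0.6] t 30.43
rel t 30.77 p [0.6311 0.2085 0.0954] F [-0.1  0.3  0.9] w 0.4945
[0.46619177 0.11940185]
down t 33.08 p [0.4668 0.1194 0.084 ] F [ 0.2 -0.5  0.6] w 0.6495
closed t 33.45 p [0.4664 0.1197 0.0847] F [-0.5 -1.2  6.1] w 0.313
lift t 34.04 p [0.466  0.12   0.1498] F [-1.2 -0.4 -5.2] w 0.3053
```

View pics/s6.png

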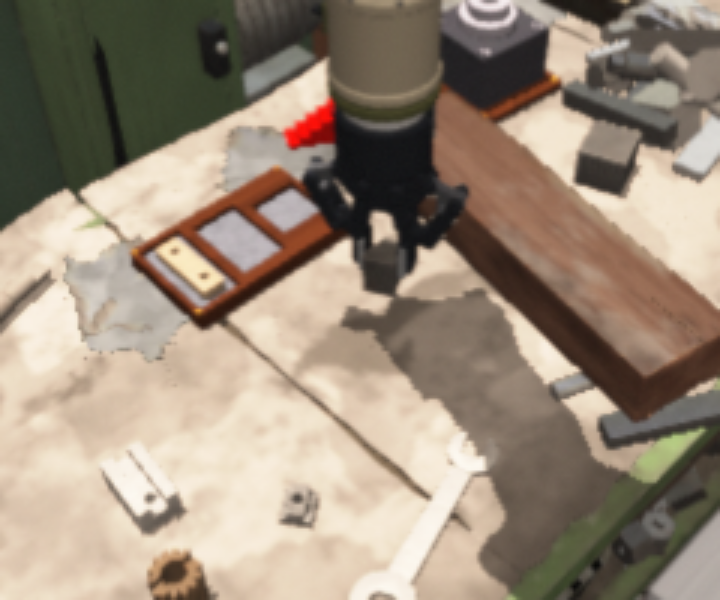

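View pics/t6.png

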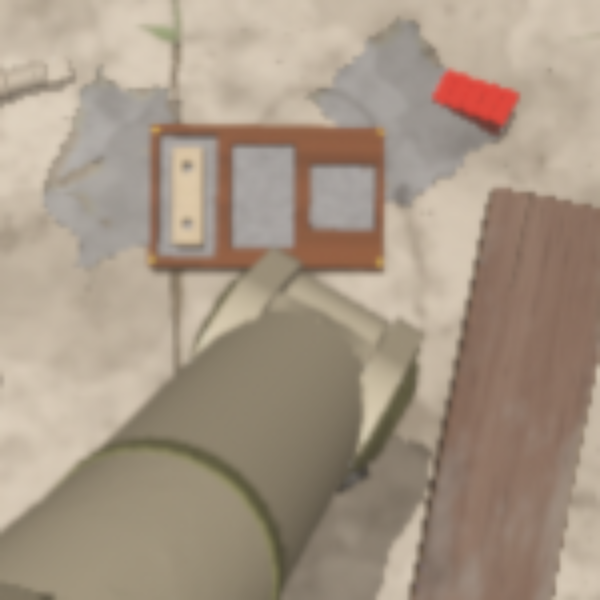

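The strap lies flat and centred in its recess, and the step block is held level. I'll place it.

Run:
```python
from h import *
def b():
    w,x,y,z=read_orientation(); return 2*np.degrees(np.arctan2(y,x))
b1=b(); cx,cy=.6305,.151
q,s=best((cx,cy,.16),89.4); b2=2*np.degrees(np.arctan2(q[2],q[1])); cl=np.radians(118.6+b2-b1); print('climb',118.6+b2-b1)
x,y=cx+.009*np.cos(cl),cy+.009*np.sin(cl); x,y=float(x),float(y)
move_pose([x,y,.16],list(q)); f0=read_wrist_force()
movel([x,y,.108],v=.12); r=descend(x,y,[.101,.099,.0975],v=.05,fmax=5,ref=f0)
im,d=capture("scene"); u,v=proj("scene",[.63,.15,.02])[0].astype(int); c=im[v-60:v+60,u-60:u+60]; cv2.imwrite("pics/s7.png",cv2.resize(c,None,fx=5,fy=5,interpolation=cv2.INTER_CUBIC)[...,::-1])
```

```text
climb 539.3753667155481
  z 0.101 act [0.6215 0.1512 0.1011] dF [-0.3 -0.6  0. ] t 35.7
  z 0.099 act [0.6215 0.1511 0.099 ] dF [ 0.5 -0.2 -0.2] t 35.95
  z 0.0975 act [0.6215 0.1511 0.0974] dF [ 0.3 -0.7  0.2] t 36.2
```

View pics/s7.png

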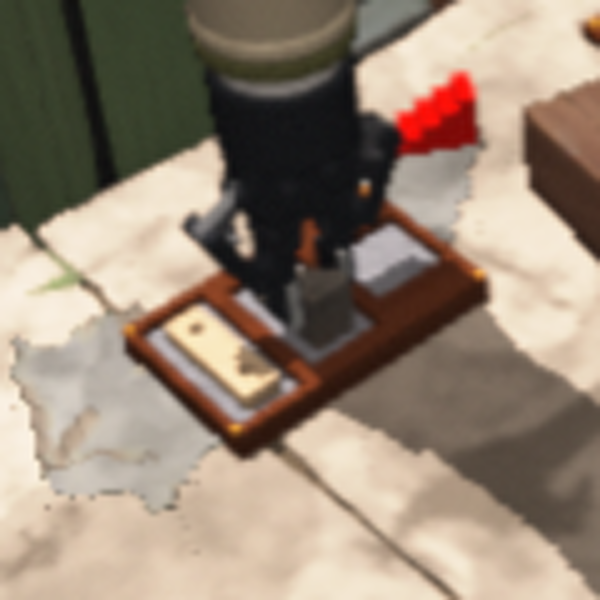

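Run:
```python
from h import *
p=read_ee_pos(); command_gripper(.5); st('rel'); movel([float(p[0]),float(p[1]),.17],v=.2)
x,y=.380,.2985
above(x,y,.16,38); movel([x,y,.0865],v=.12); st('down')
command_gripper(.0,45); st('closed'); movel([x,y,.15],v=.15); st('lift')
im,dd=capture("scene"); cv2.imwrite("pics/s8.png",cv2.resize(im[120:320,120:340],None,fx=3,fy=3)[...,::-1])
im,dd=capture("top"); cv2.imwrite("pics/t8.png",cv2.resize(im[110:200,180:320],None,fx=5,fy=5)[...,::-1])
```

```text
rel t 36.56 p [0.6217 0.1511 0.0978] F [-0.  -0.2  0.4] w 0.4991
down t 38.93 p [0.3802 0.2984 0.0866] F [-0.   0.9  0.4] w 0.5003
closed t 39.3 p [0.3803 0.2986 0.0873] F [ 0.4 -0.   5.4] w 0.1477
lift t 39.88 p [0.3801 0.2984 0.1501] F [ 0.9 -0.3 -1.3] w 0.1515
```

View pics/s8.png

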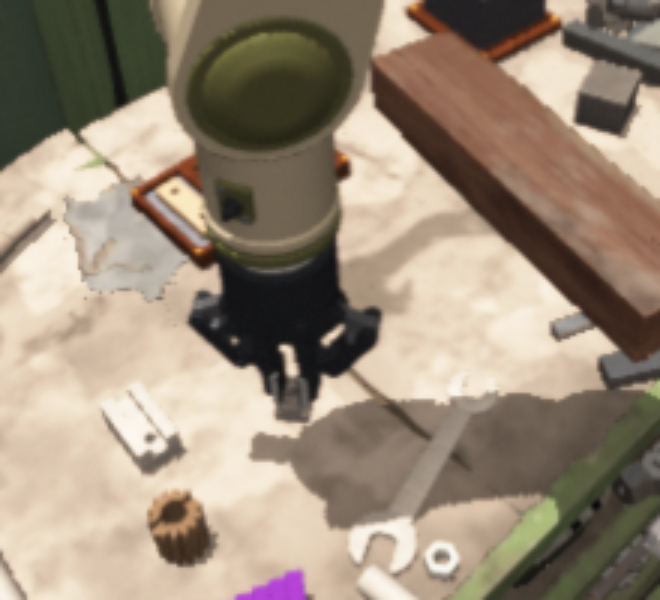

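View pics/t8.png

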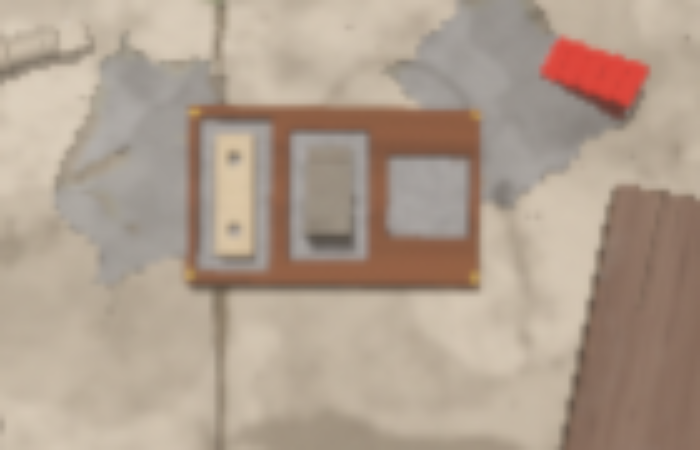

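The strap and step block are in place in the top view at (235,195) and (330,195). The T-nut is held by its narrow part. I'll place it.

Run:
```python
from h import *
x,y=.630,.090
above(x,y,.16,0); f0=read_wrist_force()
movel([x,y,.11],v=.12); r=descend(x,y,[.103,.101,.0998],v=.05,fmax=5,ref=f0)
command_gripper(.4); st('rel'); movel([x,y,.2],v=.2)
command_gripper(1.0); move_pose([.45,.42,.3],[float(a) for a in best((.45,.42,.3),60)[0]]); sleep(.5); st()
for n in("scene","top"):
    im,d=capture(n); np.savez(f"{n}9.npz",im=im,d=d)
cv2.imwrite("pics/t9.png",cv2.resize(im[100:240,150:400],None,fx=3.2,fy=3.2)[...,::-1])
im=np.load("scene9.npz")['im']; cv2.imwrite("pics/s9.png",cv2.resize(im[80:320,120:400],None,fx=2.5,fy=2.5)[...,::-1])
```

```text
z 0.103 act [0.63   0.0899 0.1031] dF [0.4 0.1 1.4] t 42.07
  z 0.101 act [0.63   0.0899 0.101 ] dF [0.3 0.  1.7] t 42.32
  z 0.0998 act [0.63   0.09   0.0997] dF [-0.4 -0.5  0.4] t 42.57
rel t 42.91 p [0.63   0.09   0.0999] F [-0.4  0.4 -0. ] w 0.3967
 t 46.07 p [0.4501 0.4199 0.3   ] F [-0.1 -0.1 -0.2] w 0.9931
```

View pics/t9.png

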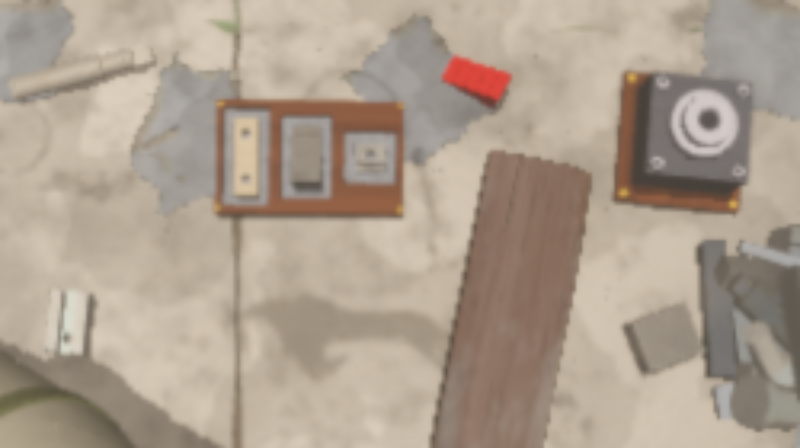

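View pics/s9.png

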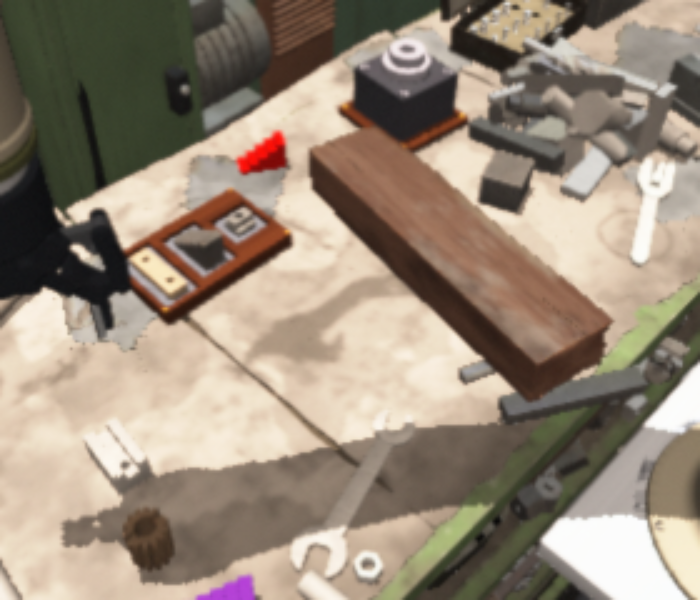

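All parts appear placed. One numeric check of heights and positions before I hand in.

Run:
```python
from meas import *
for n in("top","scene"):
    im,d=load(n,'9'); P=cloud(n,d); off=.0005 if n=="top" else -.0016; z=P[...,2]-off
    for k,x,y,r,lo,hi in(("strap",.631,.2085,.045,.0235,.03),("step",.6305,.151,.032,.024,.06),("steptop",.607,.151,.02,.046,.06),("tnut",.63,.09,.02,.0265,.034),("S",.6455,-.2125,.024,.103,.12),("slot",.473,.377,.05,.025,.04),("mill",.383,.41,.03,.041,.055)):
        m=(np.hypot(P[...,0]-x,P[...,1]-y)<r)&(z>lo)&(z<hi); Q=P[m]
        if len(Q)<5: print(n,k,len(Q)); continue
        print(n,k,len(Q),'z50',np.median(z[m]).round(4),[np.round(v,1) for v in cv2.minAreaRect((Q[:,:2]*1000).astype(np.float32))])
    m=(np.hypot(P[...,0]-.6455,P[...,1]+.2125)<.036)&(z>.086)&(z<.1); print(n,'L z50',np.median(z[m]).round(4))
```

```text
top strap 151 z50 0.0262 [array([629.5, 206.5]), array([61.1, 74.8]), np.float64(89.9)]
top step 150 z50 0.0408 [array([627.6, 150.8]), array([58. , 43.6]), np.float64(17.1)]
top steptop 46 z50 0.0519 [array([610.9, 152.5]), array([21.2, 26.8]), np.float64(0.4)]
top tnut 39 z50 0.0299 [array([629. ,  90.9]), array([24.3, 15.5]), np.float64(89.2)]
top S 172 z50 0.1106 [array([ 646.1, -212.5]), array([45.6, 44. ]), np.float64(61.6)]
top slot 151 z50 0.0303 [array([475.3, 377. ]), array([36.4, 57.1]), np.float64(84.3)]
top mill 0
top L z50 0.0943
scene strap 169 z50 0.0261 [array([630.3, 200.7]), array([38.5, 75.2]), np.float64(89.1)]
scene step 156 z50 0.0385 [array([624.2, 150.8]), array([27.1, 48.1]), np.float64(87.3)]
scene steptop 41 z50 0.0516 [array([610.9, 150.9]), array([25.4, 19.8]), np.float64(89.7)]
scene tnut 42 z50 0.03 [array([630.3,  91. ]), array([17.1, 28.9]), np.float64(0.5)]
scene S 103 z50 0.1087 [array([ 645.5, -211.3]), array([44.4, 42.6]), np.float64(78.7)]
scene slot 235 z50 0.0297 [array([474.2, 377.9]), array([36.7, 61.5]), np.float64(84.7)]
scene mill 163 z50 0.046 [array([381.8, 409.7]), array([36.3, 37. ]), np.float64(8.3)]
scene L z50 0.0943
```

```bash
python3 -c "
from plant import *
print(read_time_s()); print(hand_in())"
```

```text
46.1667
the job is handed in; nothing more can be done
None
```

Both kits are made up and the job is handed in at 46.2 s on the robot clock, well under the 141 s limit. The interface gives no verdict, so the results below are from my own last camera checks.

- **Lathe kit:** Both sleeves went down the bore without touching the sides and came to rest at the expected heights. The collar tops read about 94 mm (large; expected 94) and 109–111 mm (small; expected 110). The two collars are concentric to about 1 mm.
- **Mill kit:** All three parts are flat on their own recess floors. The tops read 26 mm (strap), 52 mm (step block) and 30 mm (T-nut), all as expected. Positions are within a few mm of the recess centres, with the step block's steps up and the T-nut's narrow part up.
- **Bystanders:** The slotted block did not move in either view. The shell mill did not move in the scene view; the arm hid it from the top camera in the final check.
- **Weak checks:**
  - Neighbouring edges spoiled the outline fits for the strap and step block, so I judged their positions mainly from the pictures and the release poses.
  - The two cameras disagree by about 1–2 mm, the stated calibration error.

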